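# Clamp a wax block in the spring-jaw cassette clamp

### The job

Clamp the wax block that lies on the clamp's apron, without lifting anything: push the sprung jaw open by its thumb plate, past its catch, and let it go, so that it comes back and stays latched half open. Then push the cassette gently along the bed between the jaws until it meets the stop pin, take the finger away, and press the catch's thumb pad so that the jaw springs shut on the cassette. Leave the things lying round the clamp where they are.

Things in the scene. Friction and masses are not known exactly. Their poses are not given: they have to be found in the camera images.
- clamp: Spring-jaw cassette clamp fixed to the bench, grey base. Origin at bench level; x = jaw's opening direction (away from the robot), y to the side where the apron sticks out, z up. Base x -46..142, y -52..32 mm. Flat bed and apron at height 20 mm; apron x -10..50, y 30..102. Fixed jaw: face at x 0, y -16..16, top 28. Spring housing x 100..140, top 46. Catch fork x 3..17, y -47..-28, top 48.
- jaw (a joint): Sprung sliding jaw, m: 0 shut, 0.036 fully open at its stop, grows along clamp +x. Its face is at x = 22 mm + this value, y -16..16 mm, top 30 mm. A damped spring shuts it (5 N at 0, 9 N fully open). Let go after passing about 0.020 it comes back to 0.018 and stays, caught by the catch (40 mm between the jaws); let go earlier it shuts. Shut on a cassette it reads about 0.006.
- thumb_plate (a point): Point on the robot-side face of the upright ribbed aluminium thumb plate on the sliding jaw, midway across, 10 mm below its top edge. Plate 36 mm wide (clamp y), 6 mm thick, top at height 64 mm. With the jaw at 0 the point is at (50, 0, 54) mm of the clamp; it moves with the jaw. Push it along clamp +x; in front of it all is free above height 30 mm.
- catch_pad (a point): Top centre of the black thumb pad, 30 x 22 mm, at the robot-side end of the rocker lever; at (-29, -36, 45) mm of the clamp when at rest. Pressed straight down 6 to 9 mm (5 to 9 N while the jaw hangs on the catch) it lifts the catch's nose off the jaw's pin; a spring brings it back.
- catch (a joint): Rocker of the catch, rad: 0 = at rest (nose down), 0.24 = pad fully pressed (about 9 mm down). The jaw is let go at about 0.12 to 0.16. With the jaw shut on a cassette the nose rides on the jaw's pin at about 0.045.
- block_center (a point): Centre of the tissue cassette with wax block on the apron: flat base 28 x 40 x 6 mm, the 40 mm length roughly along clamp y; on it wax 24 x 25 mm, up to 12 mm. This point is 6 mm above its underside (height 26 mm on the bed). Its y axis runs along the length, away from the nest at the start. About 30 g.
- nest (a point): Where that centre lies when the cassette is fully home: touching the fixed jaw and the stop pin; (14, 0, 26) mm of the clamp. Axes as the clamp's.
- stop_pin (a point): On the axis of the steel stop pin, 6 mm in diameter, 12 mm high, that stands on the bed at (14, -23) mm of the clamp; the cassette's end stops against it.
- petri_dish: Covered glass dish, 64 mm across, 17 mm high, lying right of the clamp; leave it alone. Origin under its centre.
- cassette_5: Another cassette with wax, 28 x 40 x 13 mm, on the bench near the front edge on the right; leave it alone. Origin under its centre.
- forceps_b: Steel forceps, 126 mm long, lying flat on the right; leave them alone. Origin under the centre.
- timer: White bench timer, 62 x 62 x 23 mm, lying left of the clamp; leave it alone. Origin under its centre.
There are look-alikes about, which are no part of the job. What is shaped like the part that bears block_center but brown or yellow is not meant.

How it is judged:
By the outcome, as a careful person would: the job done as asked, in the order asked, and still so for the second after the job is handed in, with the robot touching nothing.
It also fails if it takes over 58 s, if anything falls off the work surface, if the arm or the gripper's body presses on something with over 40 N, if the wrist force passes 120 N, or if a joint passes its speed limit or range.

### The arm

A 6-joint arm with a two-finger parallel gripper is mounted at the origin on a cart in front of the work surface, level with it; the furniture and walls round the work are solid. World frame = base frame: x ahead of the robot, y to its left, z up, the work surface at z = 0. Lengths are in m, angles in rad, forces in N, time in s.
With the tool pointing down it reaches from about 0.35 to 0.975 m from the base axis. Payload 4.9 kg.
Tool frame: the origin (TCP) lies at the very end of the fingers, on their centre line; the grasp point (between the pads) lies 19 mm behind it; z points along the fingers, y is the line along which they close (so a half turn about z gives the same grasp; the last joint's range is limited). The gripper opens to 85 mm and grips with 20 to 120 N. Pads are 22 mm wide; open, the fingers measure 114 mm over their backs; the gripper's body (76 mm by 85 mm) begins 54 mm behind the grasp point. The pads swing forward as they close: fully open they stand 13 mm farther back than shut.
Start: joints at [1.061, 0.053, 1.613, -0, 1.476, -0.119], TCP at [0.238, 0.578, 0.231] pointing down, gripper open.
Joint ranges: [-3.01, 3.01], [-1.01, 2.22], [0.06, 2.58], [-1.02, 4.17], [0.09, 2.62], [-3.14, 3.14]. Speed limits (rad/s): [2.57, 2.57, 3.14, 3.14, 3.14, 3.14].

### API

Orientations are given as a unit quaternion [w, x, y, z].
In Python, from plant import manip gives the robot as it stands.
- The arm moves only by the tool play_rows, never from a script. Its argument "series" is a list that holds one entry, the list of rows, each a list of 7 numbers: the shift along the world's x, y, z in m, then the turn, a rotation vector about the world's x, y, z in degrees, then the opening, from 0 (shut) to 1 (fully open). In form: [[[dx, dy, dz, rx, ry, rz, grip], ...]]. A call has 1 to 10 rows; each row shifts and turns the commanded pose from where the row before left it; what a row does not reach is not made up. A row lasts 1/10 s, in which the tool goes at most 50 mm and 8.59 degrees, less where a joint would pass 70% of its speed; a pose out of reach is approached as far as the arm can. A call with a gripper value outside its range is refused whole. The fingers move at their own pace and stop on an object; the grip force is fixed at half the most. Time passes only in rows, so rows that do not move let the fingers close. It gives the time, the measured TCP pose, the force, the opening and the grip force at its end, in the units of the state.
- manip.state(): the state, without advancing time (a new reading comes with each control period).
- manip.grab_frame(name): name is "scene" or "top"; returns a dict with "frame" (400x640x3 uint8, blue, green, red), "mtx" (3x3 intrinsics, pixels), "R" (3x3) and "t" (3): a world point X has camera coordinates R X + t. Camera axes: x right, y down, z forward; pixel columns grow to the right and rows downward; lengths in m; the calibration is good to about 2 mm. A picture is of the moment at which its call begins. There is no depth.
- manip.job_done(): hands the job in; it is judged then, once.
The state is a dict: "time": time; "joint_pos": joint angles; "joint_vel": joint speeds; "joint_efforts": joint torques, N m; "tool_pos": TCP position; "tool_rot": TCP orientation; "contact_force": force on the tool from outside, world axes, zero at the start; "ft_torque": the same for the moment, N m; "gripper_width": opening from 0.0 (shut) to 1.0 (fully open); "grasp_force": force on a finger pad.
Only numpy, scipy, OpenCV 4.12 (cv2) and the standard library are available. Lean on these libraries where they do the work, as an engineer would, in place of code of your own. Each camera call takes 0.05 s, during which the arm holds its last target. There are 200 camera calls.

## Working session

There is one attempt and no reset: what is moved stays moved. The work goes in short steps, Python scripts to look and compute and a tool call to move; the robot and the scene stay as the last step left them, time stands still between calls to the robot, and variables do not carry over. Pictures are saved under pics/ and viewed, at most 10 in all, crops included, and the job is handed in when it is done.

Besides the shell and the picture viewer there is one more tool, called after "Emit:" as a command line: name --argument value ..., lists and objects as JSON in quotes. play_rows: Moves the arm, as the interface text tells. Its arguments: {"type":"object","properties":{"series":{"type":"array"}},"required":["series"]}

```bash
mkdir -p pics; python3 - <<'E'
from plant import manip
import cv2,numpy as np,pickle
d={n:manip.grab_frame(n) for n in("scene","top")}
pickle.dump(d,open('f0.pkl','wb'))
for n in d:
    cv2.imwrite(f'pics/{n}0.png',d[n]['frame']);print(n,d[n]['mtx'].tolist(),np.round(d[n]['R'],3).tolist(),(-d[n]['R'].T@d[n]['t']).round(3))
print(manip.state())
E
```

```text
scene [[400.36874870987094, 0.0, 322.3171961906062], [0.0, 400.36874870987094, 200.21363233070736], [0.0, 0.0, 1.0]] [[-0.992, 0.122, 0.012], [0.084, 0.747, -0.659], [-0.089, -0.653, -0.752]] [0.622 0.45  0.708]
top [[511.4430864870276, 0.0, 332.82195761510764], [0.0, 511.4430864870276, 203.1989247439785], [0.0, 0.0, 1.0]] [[-0.019, -1.0, -0.002], [-0.999, 0.019, -0.041], [0.042, 0.001, -0.999]] [ 0.483 -0.126  1.29 ]
{'time': 0.1, 'joint_pos': array([ 1.06100717e+00,  5.33410458e-02,  1.61414568e+00,  1.70791442e-05,
        1.47598351e+00, -1.19015132e-01]), 'joint_vel': array([ 2.60025063e-05, -1.77320549e-04, -2.64937643e-03, -5.46272988e-04,
        7.11266487e-04,  4.20180705e-04]), 'joint_efforts': array([ 1.31066690e-04, -3.94901025e+01, -3.71363819e+01, -1.62939764e-04,
        3.87077816e-03,  6.28793700e-06]), 'tool_pos': array([0.23779683, 0.57739552, 0.2301614 ]), 'tool_rot': array([-2.98402874e-04,  1.94146913e-01,  9.80972015e-01, -8.90143699e-04]), 'contact_force': array([-0.07444383, -1.11878461, -0.17272841]), 'ft_torque': array([-0.03221041, -0.00104614,  0.01486182]), 'grasp_force': 0.0, 'gripper_width': 1.002782198689112}
```

View pics/scene0.png

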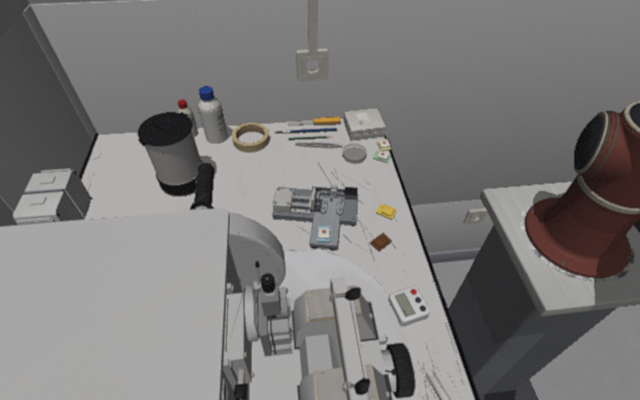

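View pics/top0.png

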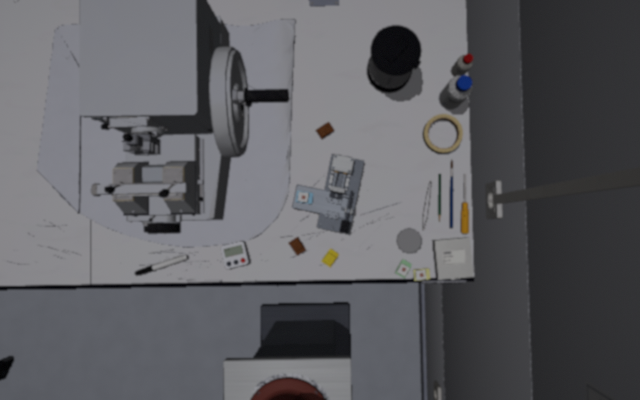

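The wanted cassette is the pale one on the apron, at about top (305,198) and scene (323,233). Look-alikes in the top view: brown (325,130), brown (297,246), yellow (330,257), green cassette (403,268) and yellow (422,273). Only the one on the apron fits the description. I'll check it in a close crop.

```bash
python3 - <<'E'
import cv2,numpy as np,pickle
d=pickle.load(open('f0.pkl','rb'))
a=d['top']['frame'][140:250,280:380];b=d['scene']['frame'][175:260,260:370]
a=cv2.resize(a,(400,440),interpolation=cv2.INTER_CUBIC);b=cv2.resize(b,(400,309),interpolation=cv2.INTER_CUBIC)
o=np.zeros((440,800,3),np.uint8);o[:,:400]=a;o[:309,400:]=b
cv2.imwrite('pics/crop1.png',cv2.convertScaleAbs(o,alpha=1.3))
E
```

```text
(no output)
```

View pics/crop1.png

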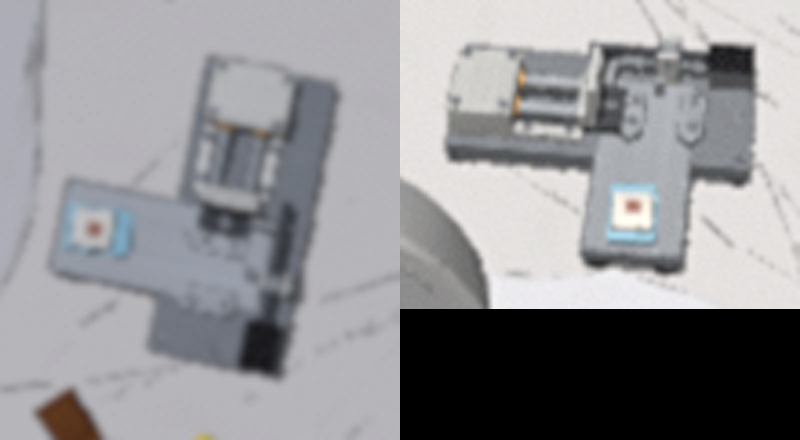

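Confirmed: the light-blue cassette with cream wax is on the apron (top crop (95,229), scene crop (633,212)). Next I'll fit the clamp pose from known corners in both views.

```bash
cat > h.py <<'E'
import numpy as np,pickle,cv2
from scipy.optimize import least_squares
def proj(c,X):
    p=(c['R']@np.atleast_2d(X).T).T+c['t']; p=p@c['mtx'].T; return p[:,:2]/p[:,2:]
def ray(c,uv,z):
    C=-c['R'].T@c['t'];v=c['R'].T@np.linalg.inv(c['mtx'])@[uv[0],uv[1],1];return C+v*(z-C[2])/v[2]
def W(p,X):
    X=np.atleast_2d(X)/1000.;c,s=np.cos(p[2]),np.sin(p[2])
    return np.c_[p[0]+c*X[:,0]-s*X[:,1],p[1]+s*X[:,0]+c*X[:,1],X[:,2]]
E
python3 - <<'E'
from h import *
d=pickle.load(open('f0.pkl','rb'))
T=[((-29,-36,45),(262,347)),((-10,102,20),(50,270)),((50,102,20),(68,180)),((142,-52,20),(338,83)),((-46,-52,20),(280,378)),((-46,32,20),(148,350))]
S=[((-29,-36,45),(332,58)),((-10,102,20),(288,262)),((50,102,20),(183,262)),((-46,32,20),(352,175)),((142,32,20),(47,150))]
XT=np.array([t[0] for t in T]);UT=np.array([t[1] for t in T])/4+[280,140]-.4
XS=np.array([t[0] for t in S]);US=np.array([t[1] for t in S])/3.636+[260,175]-.4
def r(p,w):
    a=(proj(d['top'],W(p,XT))-UT)*2.5;b=(proj(d['scene'],W(p,XS))-US)*2
    return np.r_[a.ravel()*w[0],b.ravel()*w[1]]
for w in((1,0),(0,1),(1,1)):
    f=least_squares(r,[.48,-.15,-.2],args=(w,),loss='soft_l1',f_scale=2,x_scale=[.1,.1,1]);print(w,f.x);print(r(f.x,(1,1)).round(1).reshape(-1,2).tolist())
p=f.x;np.save('p.npy',p)
for n in d:
    c=d[n];hsv=cv2.cvtColor(c['frame'],cv2.COLOR_BGR2HSV)
    q=proj(c,W(p,[20,66,26]))[0].astype(int);m=np.zeros(hsv.shape[:2],np.uint8)
    m[q[1]-25:q[1]+25,q[0]-25:q[0]+25]=1
    f=c['frame'].astype(int)
    mm=((f[...,0]-f[...,2]>40)|(f.min(2)>175)|((f[...,2]-f[...,0]>25)))&(m>0)
    mm[ : ,:]&=True
    n_,l,st,ce=cv2.connectedComponentsWithStats(mm.astype(np.uint8))
    for i in range(1,n_):
        if 20<st[i,4]<400:
            X=ray(c,ce[i],.028);dx=X[:2]-p[:2];C,s=np.cos(p[2]),np.sin(p[2]);print(n,st[i],ce[i],X,'clamp',C*dx[0]+s*dx[1],-s*dx[0]+C*dx[1])
            k=(l==i).astype(np.uint8);print(cv2.minAreaRect(cv2.findNonZero(k)))
for k in ([50,0,54],[-29,-36,45],[14,0,26],[14,110,26],[3,-28,48]):print(k,W(p,k).round(4))
E
```

```text
(1, 0) [ 0.51398043 -0.12368527 -0.21700588]
[[-0.3, -0.4], [-0.8, 1.5], [0.0, -1.4], [1.0, -0.6], [0.4, 0.1], [-0.2, 0.9], [-2.1, -3.5], [-4.2, -4.2], [-3.6, -9.0], [-2.1, -5.9], [-3.8, -5.9]]
(0, 1) [ 0.51209805 -0.11623318 -0.20373678]
[[-7.5, 1.3], [-8.4, 4.9], [-8.4, 1.9], [-8.2, 0.3], [-6.4, 1.6], [-7.2, 3.5], [0.2, 1.0], [-0.0, 1.5], [0.1, -2.7], [1.2, -1.2], [-1.7, 0.4]]
(1, 1) [ 0.51289329 -0.12225483 -0.20763172]
[[-1.4, 0.4], [-2.3, 3.5], [-2.1, 0.6], [-1.6, -0.3], [-0.5, 0.9], [-1.3, 2.4], [-1.2, -2.8], [-2.0, -3.2], [-1.6, -7.6], [-0.7, -5.3], [-2.7, -4.1]]
scene [319 228  10   9  58] [323.03448276 233.03448276] [ 0.55166607 -0.04887953  0.028     ] clamp 0.022814204852674408 0.079792076607815
((323.5, 232.0), (8.0, 9.0), 90.0)
scene [317 239  13   2  23] [322.60869565 239.56521739] [ 0.55462137 -0.03225816  0.028     ] clamp 0.022279654269349698 0.09666566611881071
((323.0, 239.5), (1.0, 12.0), 90.0)
scene [299 250  27   3  59] [312.55932203 251.28813559] [ 0.57847402 -0.00565047  0.028     ] clamp 0.04013499852722773 0.12761892731143284
((312.0, 251.0), (26.0, 2.0), 0.0)
top [309 193   3  10  24] [310.08333333 198.        ] [ 0.5489787  -0.06816449  0.028     ] clamp 0.02416001027754076 0.06036733708173053
((310.0, 197.5), (9.0, 2.0), 90.0)
[50, 0, 54] [[ 0.5618 -0.1326  0.054 ]]
[-29, -36, 45] [[ 0.4771 -0.1515  0.045 ]]
[14, 0, 26] [[ 0.5266 -0.1251  0.026 ]]
[14, 110, 26] [[ 0.5493 -0.0175  0.026 ]]
[3, -28, 48] [[ 0.5101 -0.1503  0.048 ]]
```

Emit:
play_rows --series '[[[0,0,0.04,0,0,5,0],[0,0,0.03,0,0,5,0],[0.009,-0.036,0,0,0,0,0],[0.009,-0.036,0,0,0,0,0],[0.009,-0.036,0,0,0,0,0],[0.009,-0.036,0,0,0,0,0],[0.009,-0.036,0,0,0,0,0],[0.009,-0.036,0,0,0,0,0],[0.009,-0.036,0,0,0,0,0],[0.009,-0.036,0,0,0,0,0]]]'

```text
time: 1.1
tool_pos: [0.3099, 0.2884, 0.3008]
tool_rot: [-0.0, 0.108, 0.994, -0.0]
contact_force: [1.4, -0.8, -0.4]
gripper_width: 0.001
grasp_force: 0.0
```

Emit:
play_rows --series '[[[0.009,-0.036,0,0,0,0,0],[0.009,-0.036,0,0,0,0,0],[0.009,-0.036,0,0,0,0,0],[0.009,-0.036,0,0,0,0,0],[0.009,-0.036,0,0,0,0,0],[0.009,-0.036,0,0,0,0,0],[0.009,-0.036,0,0,0,0,0],[0.009,-0.036,0,0,0,0,0],[0.009,-0.036,0,0,0,0,0],[0,0,0,0,0,0,0]]]'

```text
time: 2.1
tool_pos: [0.3911, -0.0372, 0.3005]
tool_rot: [-0.001, 0.111, 0.994, -0.0]
contact_force: [-0.1, -0.0, -0.6]
gripper_width: -0.004
grasp_force: 0.0
```

Emit:
play_rows --series '[[[0.03,-0.018,0,0,0,0,0],[0.03,-0.018,0,0,0,0,0],[0.03,-0.018,-0.02,0,0,0,0],[0.03,-0.018,-0.04,0,0,0,0],[0.027,-0.02,-0.04,0,0,0,0],[0,0,-0.04,0,0,0,0],[0,0,-0.04,0,0,0,0],[0,0,-0.03,0,0,0,0],[0,0,0,0,0,0,0],[0,0,0,0,0,0,0]]]'

```text
time: 3.1
tool_pos: [0.535, -0.1234, 0.0955]
tool_rot: [-0.0, 0.108, 0.994, 0.0]
contact_force: [0.3, -0.2, 0.5]
gripper_width: -0.001
grasp_force: 0.0
```

```bash
python3 - <<'E'
from plant import manip
from h import *
d={n:manip.grab_frame(n) for n in("scene","top")}
pickle.dump(d,open('f1.pkl','wb'));s=manip.state()
print(s['tool_pos'],s['contact_force'])
for n in d: print(n,proj(d[n],s['tool_pos']))
a=d['top']['frame'][140:250,280:380];b=d['scene']['frame'][165:275,270:370]
o=np.hstack([cv2.resize(a,(400,440),interpolation=3),cv2.resize(b,(400,440),interpolation=3)])
cv2.imwrite('pics/c2.png',cv2.convertScaleAbs(o,alpha=1.3))
E
```

```text
[ 0.53677983 -0.12433622  0.09805589] [-0.18585353  0.00852715  0.4185879 ]
scene [[326.07081384 183.73858534]]
top [[332.85770026 201.21984922]]
```

View pics/c2.png

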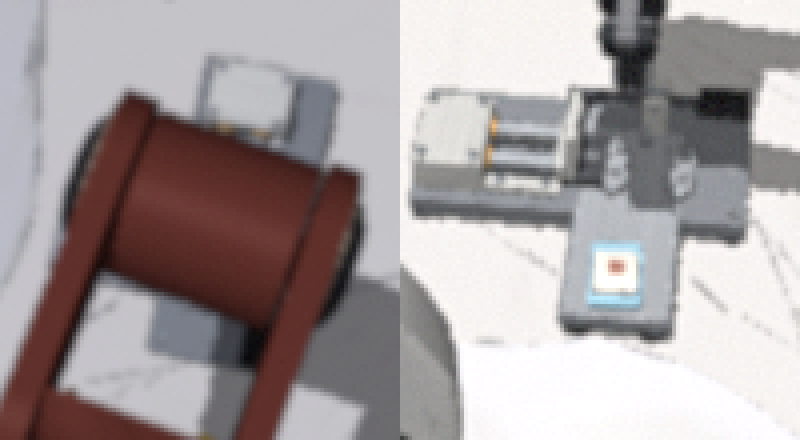

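```bash
python3 - <<'E'
from h import *
d=pickle.load(open('f1.pkl','rb'))
T=[((-29,-36,45),(262,347)),((-10,102,20),(50,270)),((50,102,20),(68,180)),((142,-52,20),(338,83)),((-46,-52,20),(280,378)),((-46,32,20),(148,350))]
S=[((-29,-36,45),(324,103)),((-10,102,20),(276,328)),((50,102,20),(162,322)),((-46,32,20),(344,226)),((142,32,20),(12,197))]
XT=np.array([t[0] for t in T]);UT=np.array([t[1] for t in T])/4+[280,140]-.4
XS=np.array([t[0] for t in S]);US=np.array([t[1] for t in S])/4+[270,165]-.4
def r(p,w):
    a=(proj(d['top'],W(p,XT))-UT)*2.5;b=(proj(d['scene'],W(p,XS))-US)*2
    return np.r_[a.ravel()*w[0],b.ravel()*w[1]]
for w in((0,1),(1,.7)):
    f=least_squares(r,[.48,-.15,-.2],args=(w,),loss='soft_l1',f_scale=2,x_scale=[.1,.1,1]);print(w,f.x);print(r(f.x,(1,1)).round(1).reshape(-1,2).tolist())
p=f.x;np.save('p.npy',p)
C,s=np.cos(p[2]),np.sin(p[2])
for n,sc,o,uvs in(('top',4,(280,140),((65,230),(132,230),(98,204),(98,257))),('scene',4,(270,165),((215,242),(215,306),(187,275),(243,275)))):
    for uv in uvs:
        X=ray(d[n],np.array(uv)/sc+o-.4,.025)[:2]-p[:2];print(n,uv,1000*np.array([C*X[0]+s*X[1],-s*X[0]+C*X[1]]))
E
```

```text
(0, 1) [ 0.51184572 -0.11878626 -0.20894896]
[[-5.0, 1.6], [-5.8, 4.5], [-5.4, 1.6], [-4.9, 1.0], [-4.1, 2.0], [-4.8, 3.5], [0.8, -0.2], [-0.3, -0.4], [-0.7, -1.9], [2.4, 0.4], [-1.7, 2.1]]
(1, 0.7) [ 0.51338143 -0.12303977 -0.21249943]
[[-0.8, 0.1], [-1.5, 2.5], [-0.9, -0.3], [-0.2, -0.4], [-0.0, 0.6], [-0.7, 1.7], [-1.0, -2.8], [-2.7, -3.6], [-2.9, -5.3], [0.3, -2.4], [-3.3, -1.1]]
top (65, 230) [18.75177273 96.33843775]
top (132, 230) [26.73705165 55.6337553 ]
top (98, 204) [38.5012385  79.43203216]
top (98, 257) [ 6.27802075 73.02898744]
scene (215, 242) [23.14921399 57.18540848]
scene (215, 306) [19.43520093 99.03934638]
scene (187, 275) [35.94004061 80.56777369]
scene (243, 275) [ 6.46034988 77.64675008]
```

Emit:
play_rows --series '[[[0,-0.002,-0.02,0,0,0,0],[0,0,-0.02,0,0,0,0],[0,0,-0.014,0,0,0,0],[0.004,-0.001,0,0,0,0,0],[0.004,-0.001,0,0,0,0,0],[0.004,-0.001,0,0,0,0,0],[0.004,-0.001,0,0,0,0,0],[0.004,-0.001,0,0,0,0,0],[0.004,-0.001,0,0,0,0,0],[0,0,0,0,0,0,0]]]'

```text
time: 4.2
tool_pos: [0.5583, -0.1321, 0.0416]
tool_rot: [-0.002, 0.108, 0.994, 0.0]
contact_force: [-5.8, 0.8, 5.1]
gripper_width: 0.001
grasp_force: 3.0
```

Emit:
play_rows --series '[[[0.004,-0.001,0,0,0,0,0],[0.004,-0.001,0,0,0,0,0],[0.004,-0.001,0,0,0,0,0],[0.004,-0.0005,0,0,0,0,0],[0.004,-0.001,0,0,0,0,0],[0,0,0,0,0,0,0]]]'

```text
time: 4.8
tool_pos: [0.5779, -0.1365, 0.0414]
tool_rot: [-0.002, 0.108, 0.994, 0.0]
contact_force: [-7.4, 1.3, 5.0]
gripper_width: 0.002
grasp_force: 3.8
```

Emit:
play_rows --series '[[[0.003,-0.0005,0,0,0,0,0],[0.002,-0.0005,0,0,0,0,0],[0,0,0,0,0,0,0],[-0.004,0.001,0,0,0,0,0],[-0.004,0.001,0,0,0,0,0],[-0.004,0.001,0,0,0,0,0],[-0.004,0.001,0,0,0,0,0],[-0.004,0.001,0,0,0,0,0],[-0.004,0.001,0,0,0,0,0],[0,0,0,0,0,0,0]]]'

```text
time: 5.8
tool_pos: [0.56, -0.1316, 0.0415]
tool_rot: [0.0, 0.108, 0.994, 0.0]
contact_force: [0.3, -0.9, -0.7]
gripper_width: -0.002
grasp_force: 0.0
```

Emit:
play_rows --series '[[[-0.012,0.003,0.01,0,0,0,0],[0,0,0.03,0,0,0,0],[0,0,0.03,0,0,0,0],[0.003,0.03,0,0,0,0,0],[0.003,0.03,0,0,0,0,0],[0.003,0.03,0,0,0,0,0],[0.003,0.03,0,0,0,0,0],[0,0,0,0,0,0,0],[0,0,0,0,0,0,0]]]'

```text
time: 6.7
tool_pos: [0.5603, -0.0084, 0.1115]
tool_rot: [0.0, 0.107, 0.994, -0.0]
contact_force: [0.2, -1.1, 0.2]
gripper_width: -0.002
grasp_force: 0.0
```

```bash
python3 - <<'E'
from plant import manip
from h import *
c=manip.grab_frame("scene");pickle.dump(c,open('f2.pkl','wb'));s=manip.state()
print(s['tool_pos'],s['contact_force'],proj(c,s['tool_pos']))
b=c['frame'][165:275,270:370]
cv2.imwrite('pics/c3.png',cv2.convertScaleAbs(cv2.resize(b,(540,594),interpolation=3),alpha=1.3))
p=[.513,-.122,-.211];C,S=np.cos(p[2]),np.sin(p[2])
for k in ([40,16,30],[40,-16,30],[0,16,28],[14,-23,32],[68,0,64]):print(k,(proj(c,W(p,k))[0]-[270,165])*5.4)
f=c['frame'].astype(int);m=(f[...,0]-f[...,2]>25)&(f[...,0]>100);m[:225]=0;m[250:]=0;m[:,:305]=0;m[:,340:]=0
v,u=np.nonzero(m)
P=np.array([ray(c,q,.026)[:2]-p[:2] for q in zip(u,v)])*1000
P=np.c_[C*P[:,0]+S*P[:,1],-S*P[:,0]+C*P[:,1]].astype(np.float32);r=cv2.minAreaRect(P);print(len(P),r,cv2.boxPoints(r))
E
```

```text
[ 0.56029941 -0.00897974  0.11146745] [-0.06519206 -0.34811618  0.11212164] [[321.66759731 223.95424384]]
[40, 16, 30] [257.43243759 236.46500984]
[40, -16, 30] [264.77848591 178.2371962 ]
[0, 16, 28] [354.73764886 246.96836986]
[14, -23, 32] [328.01390799 167.24078912]
[68, 0, 64] [192.33785163 146.73155087]
31 ((21.19422149658203, 94.78248596191406), (25.066570281982422, 7.661224365234375), 5.553656101226807) [[ 8.34905  97.38217 ]
 [ 9.090486 89.75691 ]
 [34.039394 92.1828  ]
 [33.29796  99.80806 ]]
```

View pics/c3.png

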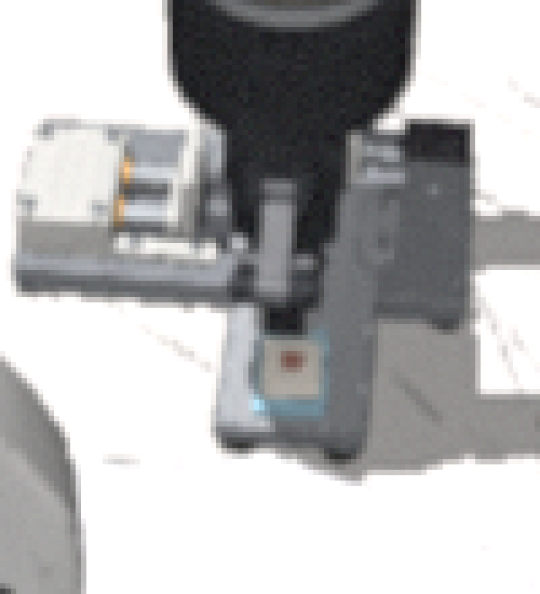

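```bash
python3 - <<'E'
from h import *
d=pickle.load(open('f0.pkl','rb'))
p=[.513,-.122,-.211];C,S=np.cos(p[2]),np.sin(p[2])
for n,o in(('top',(290,185)),('scene',(308,220))):
    c=d[n];x,y=o;k=6;im=cv2.resize(c['frame'][y:y+26,x:x+30],None,fx=k,fy=k,interpolation=3).astype(int)
    m=((im[...,0]-im[...,2]>22)|(im.min(2)>170)|(im[...,2]-im[...,0]>15)).astype(np.uint8)
    l,st,ce=cv2.connectedComponentsWithStats(m)[1:];i=l[13*k,15*k]
    v,u=np.nonzero(l==i)
    P=np.array([ray(c,((a+.5)/k-.5+x,(b+.5)/k-.5+y),.026)[:2]-p[:2] for a,b in zip(u,v)])*1000
    P=np.c_[C*P[:,0]+S*P[:,1],-S*P[:,0]+C*P[:,1]].astype(np.float32)
    e=np.linalg.eigh(np.cov(P.T))[1][:,1];print(n,len(P),P.mean(0),P.min(0),P.max(0),cv2.minAreaRect(P),'yaw',np.degrees(np.arctan(-e[0]/e[1])))
E
```

```text
top 24732 [22.391361 74.41563 ] [-15.843383  31.715834] [ 61.050537 116.55348 ] ((22.59245491027832, 74.13465881347656), (64.00347900390625, 73.97048950195312), 11.016190528869629) yaw 12.514567917137112
scene 6408 [21.197565 77.472565] [ 5.6235948 54.525043 ] [ 35.977516 100.742134] ((21.603321075439453, 77.56481170654297), (29.148513793945312, 44.65956115722656), 4.318511962890625) yaw 2.907448826100382
```

Emit:
play_rows --series '[[[-0.001,0,-0.03,0,0,0,0],[0,0,-0.03,0,0,0,0],[0,0,-0.02,0,0,0,0],[0,0,-0.007,0,0,0,0],[0,0,0,0,0,0,0],[0,0,0,0,0,0,0],[0,0,0,0,0,0,0]]]'

```text
time: 7.45
tool_pos: [0.5605, -0.0092, 0.0262]
tool_rot: [0.002, 0.108, 0.994, -0.0]
contact_force: [1.0, 0.2, 0.5]
gripper_width: 0.003
grasp_force: 0.0
```

Emit:
play_rows --series '[[[0,0,-0.0025,0,0,0,0],[-0.0006,-0.003,0,0,0,0,0],[-0.0006,-0.003,0,0,0,0,0],[-0.0006,-0.003,0,0,0,0,0],[-0.0006,-0.003,0,0,0,0,0],[-0.0006,-0.003,0,0,0,0,0],[-0.0007,-0.003,0,0,0,0,0],[-0.0007,-0.003,0,0,0,0,0],[-0.0007,-0.003,0,0,0,0,0],[0,0,0,0,0,0,0]]]'

```text
time: 8.45
tool_pos: [0.554, -0.0331, 0.0219]
tool_rot: [-0.0, 0.108, 0.994, -0.0]
contact_force: [-0.7, 0.6, -0.6]
gripper_width: 0.0
grasp_force: 0.0
```

```bash
cat > look.py <<'E'
from plant import manip
from h import *
import sys
c=manip.grab_frame("scene");s=manip.state();p=[.513,-.122,-.211];C,S=np.cos(p[2]),np.sin(p[2])
dx=s['tool_pos'][:2]-p[:2];print(s['tool_pos'],s['contact_force'],'clamp tool',C*dx[0]+S*dx[1],-S*dx[0]+C*dx[1])
b=c['frame'][165:275,270:370]
cv2.imwrite(sys.argv[1],cv2.convertScaleAbs(cv2.resize(b,(540,594),interpolation=3),alpha=1.5))
E
python3 look.py pics/c4.png
```

```text
[ 0.55398278 -0.03292731  0.02187935] [-0.22163281 -0.7515247  -0.30950634] clamp tool 0.021418671201220648 0.09568057851901354
```

View pics/c4.png

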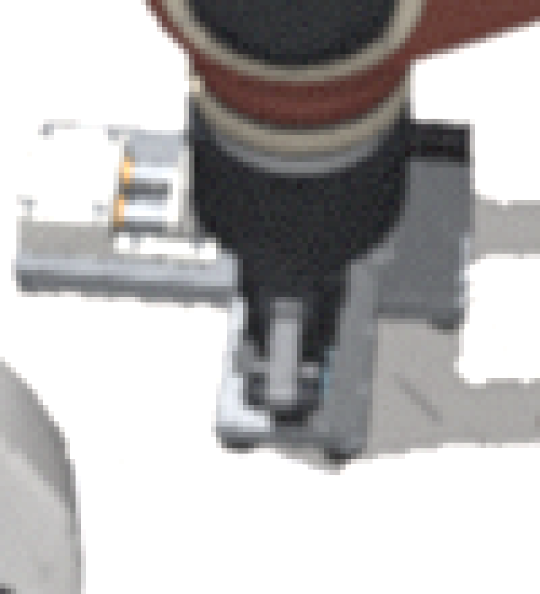

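Emit:
play_rows --series '[[[-0.0007,-0.003,0.001,0,0,0,0],[-0.0007,-0.003,0,0,0,0,0],[-0.0007,-0.003,0,0,0,0,0],[-0.0007,-0.003,0,0,0,0,0],[-0.0007,-0.003,0,0,0,0,0],[-0.0007,-0.003,0,0,0,0,0],[-0.0007,-0.003,0,0,0,0,0],[-0.0007,-0.003,0,0,0,0,0],[-0.0007,-0.003,0,0,0,0,0],[-0.0007,-0.003,0,0,0,0,0]]]'

```text
time: 9.5
tool_pos: [0.547, -0.063, 0.0229]
tool_rot: [0.0, 0.108, 0.994, 0.0]
contact_force: [-0.8, 1.1, 0.4]
gripper_width: -0.002
grasp_force: 0.4
```

```bash
python3 look.py pics/c5.png
```

```text
[ 0.54694081 -0.06334389  0.02291947] [0.54495823 0.05509253 1.5956882 ] clamp tool 0.020903257297899824 0.06446372192289664
```

View pics/c5.png

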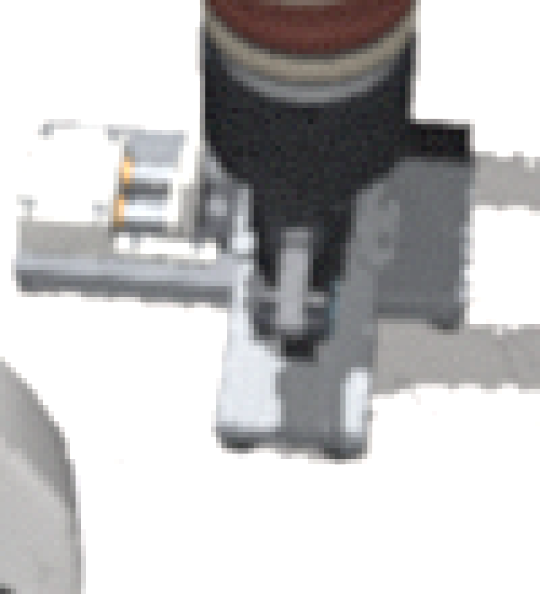

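Emit:
play_rows --series '[[[-0.0008,-0.003,0,0,0,0,0],[-0.0008,-0.003,0,0,0,0,0],[-0.0007,-0.003,0,0,0,0,0],[-0.0007,-0.003,0,0,0,0,0],[-0.0007,-0.003,0,0,0,0,0],[-0.0007,-0.003,0,0,0,0,0],[-0.0006,-0.002,0,0,0,0,0],[-0.0005,-0.002,0,0,0,0,0],[-0.0004,-0.002,0,0,0,0,0],[0,0,0,0,0,0,0]]]'

```text
time: 10.55
tool_pos: [0.5411, -0.087, 0.0229]
tool_rot: [-0.0, 0.108, 0.994, -0.0]
contact_force: [0.6, -0.8, 0.1]
gripper_width: 0.006
grasp_force: 0.0
```

Emit:
play_rows --series '[[[-0.0002,-0.001,0,0,0,0,0],[-0.0002,-0.001,0,0,0,0,0],[0,0,0,0,0,0,0]]]'

```text
time: 10.85
tool_pos: [0.5406, -0.0888, 0.0228]
tool_rot: [-0.0, 0.108, 0.994, -0.0]
contact_force: [0.4, -0.0, -0.2]
gripper_width: 0.002
grasp_force: 0.0
```

Emit:
play_rows --series '[[[-0.0002,-0.001,0,0,0,0,0],[-0.0002,-0.001,0,0,0,0,0],[-0.0002,-0.001,0,0,0,0,0],[0,0,0,0,0,0,0]]]'

```text
time: 11.25
tool_pos: [0.5401, -0.0919, 0.0229]
tool_rot: [0.0, 0.108, 0.994, -0.0]
contact_force: [-0.1, -1.4, 0.0]
gripper_width: -0.004
grasp_force: 0.0
```

Emit:
play_rows --series '[[[-0.0002,-0.001,0,0,0,0,0],[-0.0002,-0.001,0,0,0,0,0],[0,0,0,0,0,0,0]]]'

```text
time: 11.55
tool_pos: [0.5397, -0.0939, 0.0229]
tool_rot: [-0.0, 0.108, 0.994, -0.0]
contact_force: [-0.2, 0.2, 0.4]
gripper_width: -0.0
grasp_force: 0.0
```

Emit:
play_rows --series '[[[-0.0002,-0.001,0,0,0,0,0],[-0.0002,-0.001,0,0,0,0,0],[0,0,0,0,0,0,0]]]'

```text
time: 11.85
tool_pos: [0.5393, -0.0958, 0.0229]
tool_rot: [-0.0, 0.108, 0.994, -0.0]
contact_force: [0.0, 0.1, 0.5]
gripper_width: 0.002
grasp_force: 0.0
```

Emit:
play_rows --series '[[[-0.0002,-0.001,0,0,0,0,0],[-0.0002,-0.001,0,0,0,0,0],[0,0,0,0,0,0,0]]]'

```text
time: 12.15
tool_pos: [0.5393, -0.0973, 0.0231]
tool_rot: [0.0, 0.108, 0.994, 0.001]
contact_force: [1.1, 4.0, 0.9]
gripper_width: -0.003
grasp_force: 1.7
```

```bash
python3 look.py pics/c6.png
```

```text
[ 0.53926446 -0.09730725  0.02307127] [1.49574291 3.7303213  0.75731817] clamp tool 0.020510374472033487 0.02964588631727276
```

View pics/c6.png

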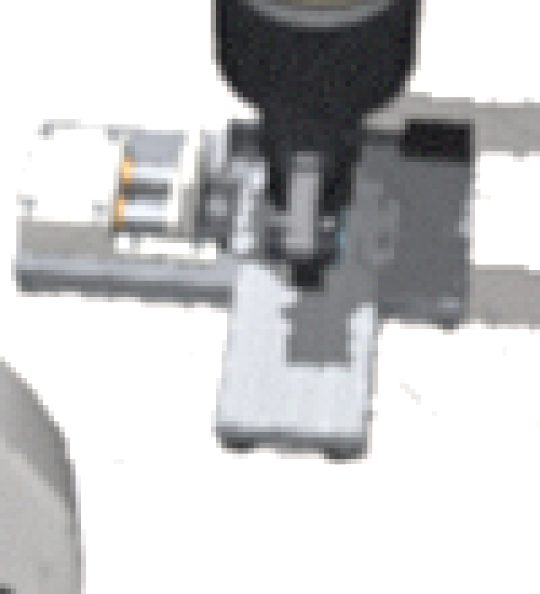

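Emit:
play_rows --series '[[[0.0004,0.002,0,0,0,0,0],[0.001,0.005,0,0,0,0,0],[0.0015,0.007,0,0,0,0,0],[0.0015,0.007,0,0,0,0,0],[0,0,0.02,0,0,0,0],[0,0,0.03,0,0,0,0],[0,0,0.03,0,0,0,0],[-0.022,-0.025,0,0,0,0,0],[-0.022,-0.025,0,0,0,0,0],[-0.022,-0.024,0,0,0,0,0]]]'

```text
time: 13.2
tool_pos: [0.4769, -0.151, 0.1033]
tool_rot: [0.0, 0.107, 0.994, -0.0]
contact_force: [0.0, -1.2, 0.5]
gripper_width: 0.003
grasp_force: 0.0
```

Emit:
play_rows --series '[[[0,0,-0.02,0,0,0,0],[0,0,-0.02,0,0,0,0],[0,0,0,0,0,0,0],[0,0,0,0,0,0,0]]]'

```text
time: 13.6
tool_pos: [0.4772, -0.1503, 0.0628]
tool_rot: [-0.0, 0.108, 0.994, 0.0]
contact_force: [0.1, 0.3, 0.4]
gripper_width: -0.004
grasp_force: 0.0
```

```bash
python3 look.py pics/c7.png
```

```text
[ 0.47790469 -0.15059899  0.06361784] [0.39163222 0.10584793 0.44756441] clamp tool -0.02832725293052276 -0.035315004623003896
```

View pics/c7.png

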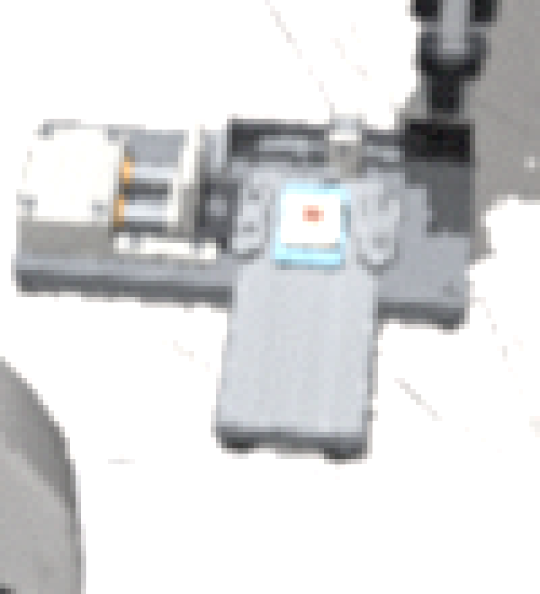

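The cassette (crop (312,220)) sits between the open jaws against the stop side, and the fingertip hovers over the black pad (438,140). Next I'll press the pad.

Emit:
play_rows --series '[[[0,0,-0.008,0,0,0,0],[0,0,-0.006,0,0,0,0],[0,0,-0.002,0,0,0,0],[0,0,-0.002,0,0,0,0],[0,0,-0.002,0,0,0,0],[0,0,-0.002,0,0,0,0],[0,0,0,0,0,0,0]]]'

```text
time: 14.35
tool_pos: [0.4777, -0.1509, 0.0414]
tool_rot: [0.0, 0.108, 0.994, -0.0]
contact_force: [-1.1, 0.7, 4.0]
gripper_width: 0.006
grasp_force: 1.9
```

Emit:
play_rows --series '[[[0,0,-0.0015,0,0,0,0],[0,0,-0.0015,0,0,0,0],[0,0,-0.001,0,0,0,0],[0,0,0,0,0,0,0],[0,0,0,0,0,0,0]]]'

```text
time: 14.85
tool_pos: [0.478, -0.1509, 0.0373]
tool_rot: [0.001, 0.108, 0.994, -0.0]
contact_force: [1.3, 0.8, 4.2]
gripper_width: -0.006
grasp_force: 2.5
```

Emit:
play_rows --series '[[[0,0,-0.001,0,0,0,0],[0,0,0,0,0,0,0],[0,0,0,0,0,0,0],[0,0,0.004,0,0,0,0],[0,0,0.006,0,0,0,0],[0,0,0.02,0,0,0,0],[0,0,0.03,0,0,0,0],[-0.02,-0.01,0.02,0,0,0,0],[-0.02,-0.01,0.02,0,0,0,0],[0,0,0,0,0,0,0]]]'

```text
time: 15.85
tool_pos: [0.4374, -0.1721, 0.1383]
tool_rot: [0.002, 0.109, 0.994, -0.001]
contact_force: [1.3, -0.1, 0.1]
gripper_width: -0.001
grasp_force: 0.0
```

```bash
python3 look.py pics/c8.png
```

```text
[ 0.4373702  -0.17135688  0.13678131] [ 0.08382405 -0.08019231  0.67696846] clamp tool -0.06361527779181582 -0.06410198642744927
```

View pics/c8.png

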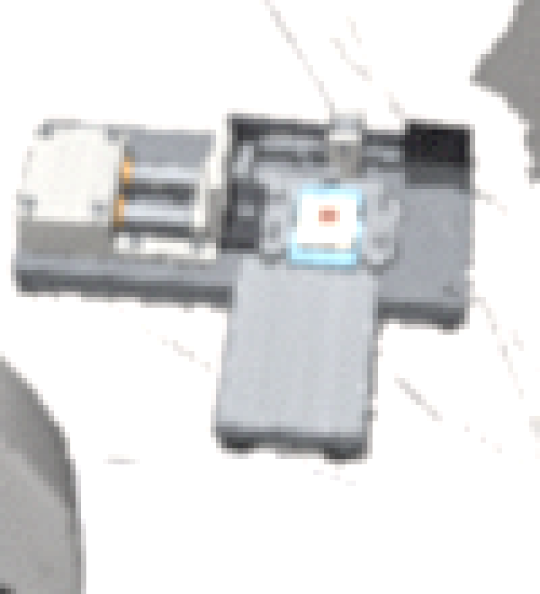

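The jaw plate moved from about (190,170) to (215,170), and the cassette (327,222) is held against the fixed jaw at the stop. The finger is clear, so I'm handing in.

```bash
python3 -c "
from plant import manip
print(manip.job_done())"
```

```text
the job is handed in; nothing more can be done
None
```

The job is handed in: I latched the jaw open, pushed the cassette to the stop pin and pressed the catch, and the last picture shows the jaw shut on the cassette; no verdict was returned.

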